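# Level the dispensing scale with its squeeze-to-turn foot knobs

## Robot

A 6-joint arm with a two-finger parallel gripper is mounted at the origin on a cart in front of the work surface, level with it; the furniture and walls round the work are solid. World frame = base frame: x ahead of the robot, y to its left, z up, the work surface at z = 0. Lengths are in m, angles in rad, forces in N, time in s.
With the tool pointing down it reaches from about 0.275 to 0.875 m from the base axis. Payload 12.5 kg.
Tool frame: the origin (TCP) lies on the centre line of the jaws, within the pads' length; the fingertips stand r.finger_overhang ahead of it and the grasp point (between the pads) lies 3 mm ahead of it (r.finger_overhang is the distance from the TCP to the fingertips, in m); z points along the fingers, y is the line along which they close (so a half turn about z gives the same grasp; the last joint's range is limited). The gripper opens to 85 mm and grips with 20 to 120 N. Pads are 22 mm wide; open, the fingers measure 114 mm over their backs; the gripper's body (76 mm by 85 mm) begins 54 mm behind the grasp point. The pads swing forward as they close: fully open they stand 13 mm farther back than shut.
Start: joints at [-1.388, 0.351, 1.652, -0, 1.139, -0.085], TCP at [0.146, -0.53, 0.253] pointing down, gripper open.
Joint ranges: [-2.75, 2.75], [-0.79, 2.1], [0.01, 2.65], [-1.57, 4.71], [0.07, 3.14], [-2.87, 2.87]. Speed limits (rad/s): [2.22, 2.22, 2.79, 3.14, 3.14, 3.14].

## Interface

Orientations are given as a unit quaternion [x, y, z, w].
In Python, from cell import r, optics gives the robot as it stands. The module is installed in compiled form; this text tells all that it offers. Calls block until the motion is done:
- r.move_to(position, orientation): joint-space move of the TCP to a pose.
- r.move_linear(position, rot=None, vel=0.15): straight line of the TCP; rot=None keeps the orientation; vel is the mean speed in m/s.
- r.set_joints(angles): joint-space move.
- r.set_gripper(opening, squeeze=None): opening from 0.0 (shut) to 1.0 (fully open); squeeze is the grip in N (None keeps the last); returns when the fingers have stopped.
- r.sleep(seconds).
- r.inverse_kinematics(position, orientation): joint angles nearest the present ones, or None.
- optics.get_image(name): name is "scene" or "top" or "wrist"; returns a dict with "pixels" (384x512x3 uint8, red, green, blue), "depth" (384x512 float32, m along the optical axis (not along the pixel's ray), 0 where there is no reading), "fx", "fy", "cx", "cy" (pixels), "camera_from_world" (4x4, takes a point from world to camera coordinates); the wrist camera has in their place "mount" (4x4, takes a point from camera to tool coordinates, whose origin is the TCP and whose axes are the flange's). Camera axes: x right, y down, z forward; pixel columns grow to the right and rows downward; lengths in m; the calibration is good to about 2 mm. A picture is of the moment at which its call begins: read the wrist's pose just before it.
A pose or a line that the arm cannot do raises r.PlanningError and nothing moves.
- r.hand_in(): hands the job in; it is judged then, once.
Readings, each from a call of its own:
- r.current_t(): time.
- r.current_q(): joint angles.
- r.current_qvel(): joint speeds.
- r.current_effort(): joint torques, N m.
- r.current_tool_pos(): TCP position.
- r.current_ee_rot(): TCP orientation.
- r.current_contact_force(): force on the tool from outside, world axes, zero at the start.
- r.current_torque(): the same for the moment, N m.
- r.current_opening(): opening from 0.0 (shut) to 1.0 (fully open).
- r.current_finger_force(): force on a finger pad.
Only numpy, scipy, OpenCV 4.12 (cv2) and the standard library are available. Lean on these libraries where they do the work, as an engineer would, in place of code of your own. Each camera call takes 0.05 s, during which the arm holds its last target. There are 200 camera calls.

## Task

The dispensing scale has been moved and no longer stands level. Level it with the two locking knobs on its front corners, which turn only while both red tabs are squeezed in: turn as needed until both bubbles sit wholly between the black lines of their vials, then let go so that all four tabs have sprung out and both knobs are locked. Do not lean on the weighing pan, and leave the other things on the counter where they are.

Things in the scene. Friction and masses are not known exactly. Their poses are not given: they have to be found in the camera images.
- deck: deck of the electronic bench scale, white, 200 x 200 mm, with a grey front beam 346 mm wide; it stands on a fixed rear foot and two front foot screws turned by the knobs, and cannot be slid. Origin under its middle at counter height; x to its rear (away from the robot), y to its left, z up; top surface at z = 50 mm. Tilts by less than 0.02 rad
- left_knob: left locking knob: black, 24 mm across, 44 mm tall, at deck x -75, y +135 mm; steel collar 68 mm across, 11 mm tall round its foot. Origin on its axis at the deck's top; z up; y along the line through its two red tabs, which face +y and -y. Toothed collar holds it unless BOTH tabs are pressed in 4 mm or more; then it turns freely. Let go, it drops into the nearest notch (18 degrees apart)
- right_knob: right locking knob: black, 24 mm across, 44 mm tall, at deck x -75, y -135 mm; steel collar 68 mm across, 11 mm tall round its foot. Origin on its axis at the deck's top; z up; y along the line through its two red tabs, which face +y and -y. Toothed collar holds it unless BOTH tabs are pressed in 4 mm or more; then it turns freely. Let go, it drops into the nearest notch (18 degrees apart)
- left_bubble_centre (a point): centre of the pale bubble, 10 mm long, in the left vial. Left knob turned clockwise (seen from above) lifts its corner and this bubble runs toward the knob, 6 mm per rad, along (-0.78, +0.62) in deck x, y; counter-clockwise runs it back. No lag; the other knob does not move it. At the start the knob is at most 1.45 rad from level, either way or none
- right_bubble_centre (a point): centre of the pale bubble, 10 mm long, in the right vial. Right knob turned clockwise (seen from above) lifts its corner and this bubble runs toward the knob, 6 mm per rad, along (-0.78, -0.62) in deck x, y; counter-clockwise runs it back. No lag; the other knob does not move it. At the start the knob is at most 1.45 rad from level, either way or none
- left_vial (a point): middle of the left tubular vial, at deck x -58, y +72, z 60 mm: yellow-green tube 12 mm across on a dark mount 62 x 20 mm, 11 mm tall, beside the left knob and parallel to the line from the rear foot to that knob; two black lines with 16 mm between them. Centred means the bubble is wholly between the lines
- right_vial (a point): middle of the right tubular vial, at deck x -58, y -72, z 60 mm: yellow-green tube 12 mm across on a dark mount 62 x 20 mm, 11 mm tall, beside the right knob and parallel to the line from the rear foot to that knob; two black lines with 16 mm between them. Centred means the bubble is wholly between the lines
- left_tab_a (a joint): left knob, red tab on its +y side: flat ribbed face 18 mm wide, 14 to 42 mm above the deck; the two faces are 42 mm apart when out. 0 = out (locked), grows to 0.0070 m as pressed in against a spring, about 5 N at first and 11 N fully in
- left_tab_b (a joint): left knob, tab on its -y side, likewise
- right_tab_a (a joint): right knob, tab on its +y side, likewise
- right_tab_b (a joint): right knob, tab on its -y side, likewise
- weighing_pan: round steel weighing pan, 146 mm across, origin under its centre at deck x 33, y 0, z 50 mm; its top is 15 mm above the deck. Its load cell is delicate: at most 5 N
- knobbed_weight: knobbed brass weight, 28 x 28 x 36 mm, standing; bystander, origin under its centre
- herb_jar: glass jar with a black lid, 66 x 66 x 100 mm; bystander, origin under its centre
- balm_tin: round red and white tin, 58 x 58 x 50 mm; bystander, origin under its centre
- tea_mug: striped mug, 86 x 120 x 90 mm with its handle; bystander, origin under its centre

How it is judged:
By the outcome, as a careful person would: the job done as asked, in the order asked, and still so for the second after the job is handed in, with the robot touching nothing.
It also fails if it takes over 51 s, if anything falls off the work surface, if the arm or the gripper's body presses on something with over 40 N, if the wrist force passes 120 N, or if a joint passes its speed limit or range.

## Working session

There is one attempt and no reset: what is moved stays moved. The work goes in short steps, each a Python script; the robot and the scene stay as the last script left them, time stands still between calls to the robot, and variables do not carry over. Pictures are saved under pics/ and viewed, at most 10 in all, crops included, and the job is handed in when it is done.

```bash
mkdir -p pics; python3 - <<'E'
from cell import r, optics
import cv2, numpy as np
a=optics.get_image("top");b=optics.get_image("scene")
for n,i in(("top",a),("scene",b)):
    cv2.imwrite(f"pics/{n}0.png",cv2.resize(i["pixels"][:,:,::-1],(800,600),interpolation=cv2.INTER_CUBIC)); np.savez(f"{n}0.npz",**i)
    print(n,i["fx"],i["cx"],i["cy"],np.round(i["camera_from_world"],3).tolist())
print(r.current_t(),r.finger_overhang,r.current_ee_rot(),r.current_opening(), r.current_tool_pos())
E
```

```text
top 472.3142719343492 256.6840263990909 182.95983409646436 [[-0.025, -1.0, -0.004, -0.072], [-0.987, 0.025, -0.16, 0.538], [0.16, 0.0, -0.987, 1.152], [0.0, 0.0, 0.0, 1.0]]
scene 433.21633673051946 261.68593731284534 184.71558442653657 [[-0.857, -0.514, 0.018, 0.408], [-0.3, 0.47, -0.83, 0.26], [0.419, -0.717, -0.557, 0.878], [0.0, 0.0, 0.0, 1.0]]
0.1 0.022 [ 9.91048418e-01  1.33501865e-01 -3.21935093e-05 -5.32273568e-04] 0.9983548695688722 [ 0.1455049  -0.53011459  0.25280695]
```

View pics/top0.png

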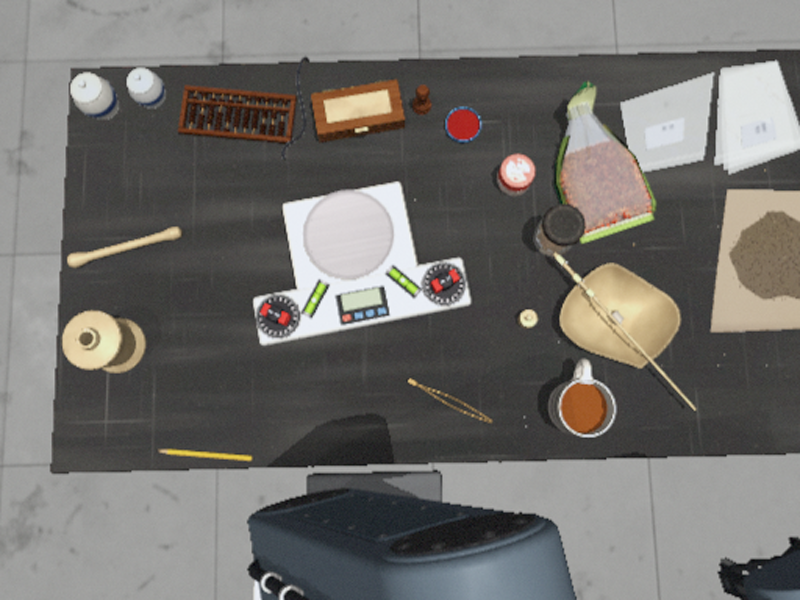

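View pics/scene0.png

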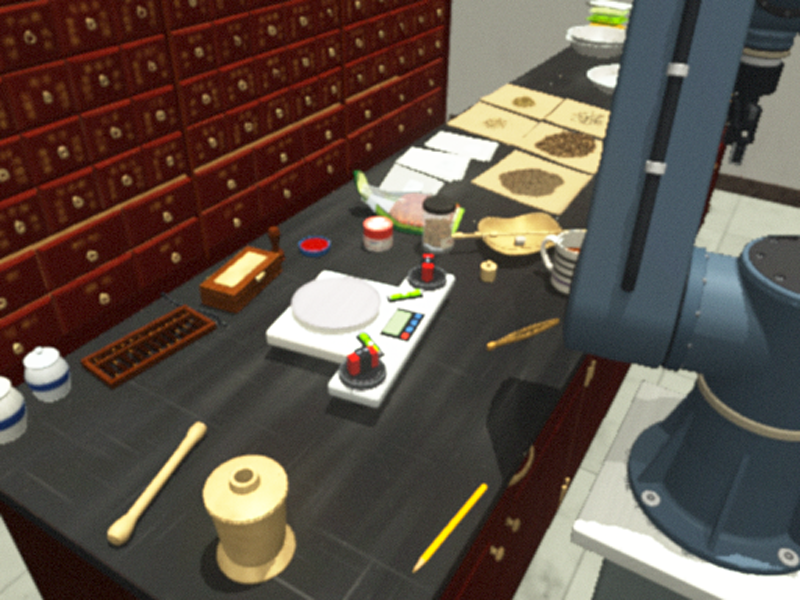

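The top view shows the scale turned a little. The left collar is at about (278,317), the right at (444,284), and both red tab pairs are visible. I'll localise these points and take a closer look with the wrist camera.

```bash
cat > h.py <<'E'
from cell import r, optics
import cv2, numpy as np
from scipy.spatial.transform import Rotation as R
def ray(i,u,v,z,cfw=None):
    """pixel (native) -> world point at height z"""
    T=np.linalg.inv(i["camera_from_world"] if cfw is None else cfw)
    d=T[:3,:3]@[(u-i["cx"])/i["fx"],(v-i["cy"])/i["fy"],1]
    return T[:3,3]+d*(z-T[2,3])/d[2]
def proj(i,p,cfw):
    q=cfw[:3,:3]@p+cfw[:3,3]; return np.array([i["fx"]*q[0]/q[2]+i["cx"],i["fy"]*q[1]/q[2]+i["cy"]])
def down(a):
    """tool down, closing line (tool y) at angle a from world +x"""
    y=np.array([np.cos(a),np.sin(a),0]);z=np.array([0,0,-1.]);x=np.cross(y,z)
    return R.from_matrix(np.c_[x,y,z]).as_quat()
def wrist(name):
    p=r.current_tool_pos();q=r.current_ee_rot();i=dict(optics.get_image("wrist"))
    T=np.eye(4);T[:3,:3]=R.from_quat(q).as_matrix();T[:3,3]=p
    i["camera_from_world"]=np.linalg.inv(T@i["mount"]);np.savez(f"{name}.npz",**i)
    return i
E
python3 - <<'E'
from h import *
i=np.load("top0.npz")
L=ray(i,278/1.5625,317/1.5625,.061);Rr=ray(i,444/1.5625,284/1.5625,.061)
print(L,Rr,np.linalg.norm(L-Rr))
d=(L-Rr);print("deck yaw",np.degrees(np.arctan2(-d[0],d[1])))
w=optics.get_image("wrist");print(np.round(w["mount"],3).tolist(),w["fx"],w["cx"],w["cy"])
yaw=np.arctan2(-d[0],d[1])
for n,c in(("L",L),("R",Rr),("m",(L+Rr)/2)):
  for a in np.radians([-90,-45,0,45,90,135]):
    for z in (.15,.35):
      q=r.inverse_kinematics([c[0],c[1],z],down(yaw+a)); print(n,int(np.degrees(a)),z,None if q is None else np.round(q,2))
E
```

```text
[0.48801176 0.11050453 0.061     ] [ 0.53431002 -0.15416158  0.061     ] 0.2686850874369876
deck yaw 9.922399397795813
[[-0.001, -0.964, -0.267, 0.065], [1.0, -0.002, 0.0, 0.0], [-0.001, -0.267, 0.964, -0.12], [0.0, 0.0, 0.0, 1.0]] 291.3231801235472 252.8759740672266 192.3131718913484
L -90 0.15 [ 0.13  0.4   1.87 -0.    0.87  1.53]
L -90 0.35 [ 0.13  0.17  1.64 -0.    1.33  1.53]
L -45 0.15 [ 0.13  0.4   1.87 -0.    0.87  0.74]
L -45 0.35 [ 0.13  0.17  1.64 -0.    1.33  0.74]
L 0 0.15 [ 0.13  0.4   1.87 -0.    0.87 -0.04]
L 0 0.35 [ 0.13  0.17  1.64 -0.    1.33 -0.04]
L 45 0.15 [ 0.13  0.4   1.87 -0.    0.87 -0.83]
L 45 0.35 [ 0.13  0.17  1.64 -0.    1.33 -0.83]
L 90 0.15 [ 0.13  0.4   1.87 -0.    0.87 -1.61]
L 90 0.35 [ 0.13  0.17  1.64 -0.    1.33 -1.61]
L 135 0.15 [ 0.13  0.4   1.87 -0.    0.87 -2.4 ]
L 135 0.35 [ 0.13  0.17  1.64 -0.    1.33 -2.4 ]
R -90 0.15 [-0.36  0.49  1.73 -0.    0.93  1.03]
R -90 0.35 [-0.36  0.28  1.51 -0.    1.35  1.03]
R -45 0.15 [-0.36  0.49  1.73 -0.    0.93  0.25]
R -45 0.35 [-0.36  0.28  1.51 -0.    1.35  0.25]
R 0 0.15 [-0.36  0.49  1.73 -0.    0.9
[... 159 characters left out ...]
15 [-0.36  0.49  1.73 -0.    0.93 -2.11]
R 90 0.35 [-0.36  0.28  1.51 -0.    1.35 -2.11]
R 135 0.15 None
R 135 0.35 None
m -90 0.15 [-0.13  0.42  1.84 -0.    0.88  1.26]
m -90 0.35 [-0.13  0.19  1.62 -0.    1.33  1.26]
m -45 0.15 [-0.13  0.42  1.84 -0.    0.88  0.48]
m -45 0.35 [-0.13  0.19  1.62 -0.    1.33  0.48]
m 0 0.15 [-0.13  0.42  1.84 -0.    0.88 -0.31]
m 0 0.35 [-0.13  0.19  1.62 -0.    1.33 -0.31]
m 45 0.15 [-0.13  0.42  1.84 -0.    0.88 -1.09]
m 45 0.35 [-0.13  0.19  1.62 -0.    1.33 -1.09]
m 90 0.15 [-0.13  0.42  1.84 -0.    0.88 -1.88]
m 90 0.35 [-0.13  0.19  1.62 -0.    1.33 -1.88]
m 135 0.15 [-0.13  0.42  1.84 -0.    0.88 -2.66]
m 135 0.35 [-0.13  0.19  1.62 -0.    1.33 -2.66]
```

```bash
python3 - <<'E'
from h import *
yaw=np.radians(9.9);c,s=np.cos(yaw),np.sin(yaw);D=np.array([[c,-s],[s,c]])
L=np.array([.488,.1105]);Rr=np.array([.5343,-.1542]);o=(L+Rr)/2-D@[-.075,0]
out=[]
for n,y in(("R",-.105),("L",.105)):
    p=o+D@[-.067-.05,y]
    r.move_to([*p,.18],down(yaw-np.pi/2)); i=wrist("w"+n)
    im=cv2.resize(i["pixels"][:,:,::-1],(800,600),interpolation=cv2.INTER_CUBIC); cv2.imwrite(f"pics/w{n}.png",im)
print(r.current_t(),r.current_tool_pos())
E
```

```text
3.0167 [0.4523135  0.07327837 0.18007799]
```

View pics/wR.png

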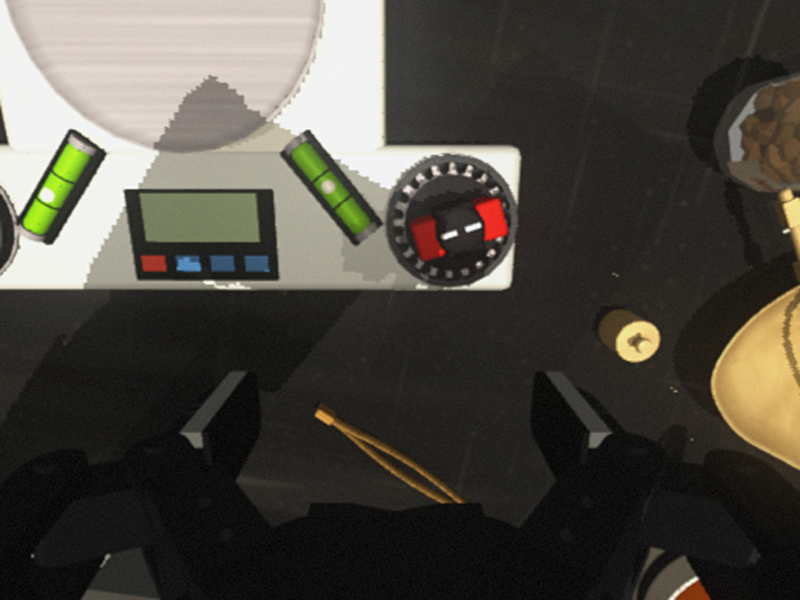

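View pics/wL.png

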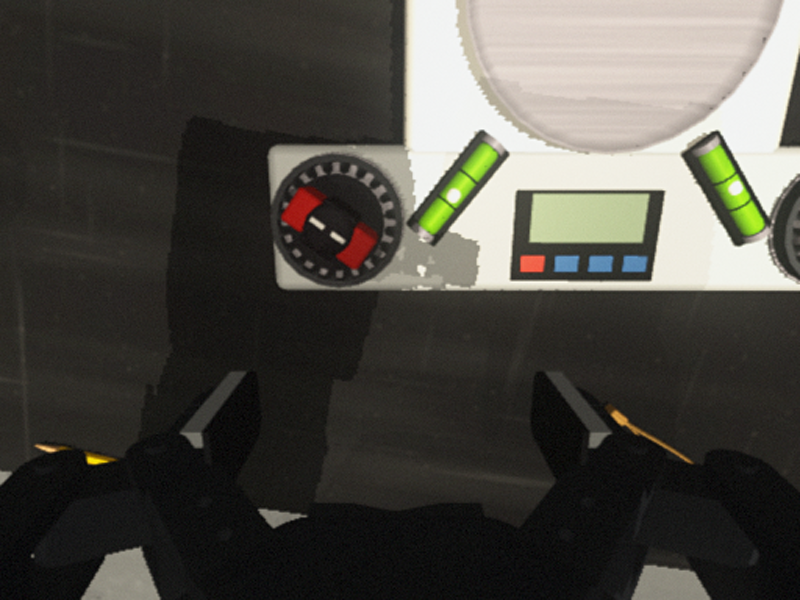

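The right view shows the right knob's tabs at about (430,238) and (492,219), with its bubble at (327,187). The left view shows the left tabs at about (302,208) and (357,245), with its bubble at (454,195). Next I'll rectify enlarged patches into deck axes.

```bash
cat >> h.py <<'E'
yaw=np.radians(9.9);D=np.array([[np.cos(yaw),-np.sin(yaw)],[np.sin(yaw),np.cos(yaw)]])
KL=np.array([.488,.1105]);KR=np.array([.5343,-.1542]);O=(KL+KR)/2-D@[-.075,0]
def tile(i,cen,ang,z,w=80,h=60,ppm=5):
    """rectified patch; image right = deck direction at angle ang, centre cen (deck, m), plane z"""
    e=np.array([np.cos(ang),np.sin(ang)]);f=np.array([e[1],-e[0]])  # f: image down
    X=[(-w/2,-h/2),(w/2,-h/2),(w/2,h/2),(-w/2,h/2)]
    src=[proj(i,np.array([*(O+D@(cen+(a*e+b*f)/1000)),z]),i["camera_from_world"]) for a,b in X]
    dst=[((a+w/2)*ppm,(b+h/2)*ppm) for a,b in X]
    M=cv2.getPerspectiveTransform(np.float32(src),np.float32(dst))
    return cv2.warpPerspective(i["pixels"][:,:,::-1],M,(w*ppm,h*ppm),flags=cv2.INTER_CUBIC)
def sheet(name,wl,wr):
    g=[]
    for i,s in((wl,1),(wr,-1)):
        a=np.arctan2(s*.62,-.78)
        t=[tile(i,np.array([-.058,s*.072]),a,.064),tile(i,np.array([-.075,s*.135]),-np.pi/2,.092)]
        for x in t: x[::50,::]=x[::50]//2+60; x[:,::50]=x[:,::50]//2+60
        g.append(np.hstack(t))
    cv2.imwrite(f"pics/{name}.png",np.vstack(g))
E
python3 - <<'E'
from h import *
sheet("sheet1",np.load("wL.npz"),np.load("wR.npz"))
E
```

```text
(no output)
```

View pics/sheet1.png

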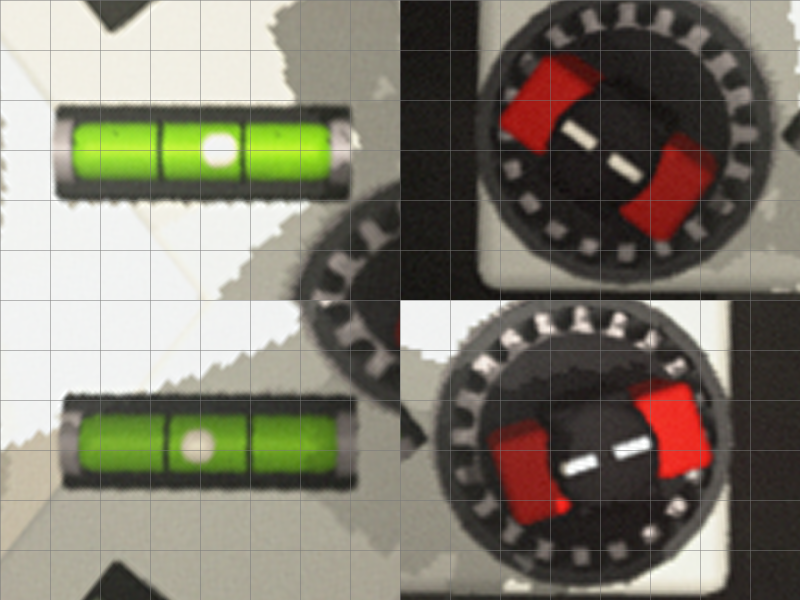

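```bash
cat >> h.py <<'E'
def bubble(i,s):
    """bubble world centre pixel + along-axis (mm, + = toward knob) of bubble and the line pair in tile plane"""
    cen=np.array([-.058,s*.072]);a=np.arctan2(s*.62,-.78);t=tile(i,cen,a,.064,80,30,10)
    b,g,rr=[t[:,:,k].astype(float) for k in range(3)]
    win=np.zeros(b.shape,bool);win[60:240,220:580]=1   # +-18 mm, +-9 mm
    m=win&(b>0.6*g)&(g>90)
    n,lab,st,ce=cv2.connectedComponentsWithStats(m.astype(np.uint8))
    k=[j for j in range(1,n) if st[j,4]>800 and 40<ce[j][1]<260 and st[j,2]<140]
    cand=[(st[j,4],(ce[j]-[400,150])/10,st[j,2:4]/10) for j in k]
    gr=((g>1.5*b)&(g>60));vy=np.where(gr)[0];row=int(np.median(vy))
    prof=g[row-15:row+15,:].mean(0)
    return cand,(row-150)/10,prof
E
python3 - <<'E'
from h import *
for s in(1,-1):
  for n in"LR":
    c,row,p=bubble(np.load(f"w{n}.npz"),s)
    p2=[(round((k-400)/10,1)) for k in range(200,600) if p[k]==p[max(0,k-25):k+26].min() and p[k]<0.7*np.median(p)]
    print("vial","_LR"[s],"cam",n,c,row,p2)
E
```

```text
vial L cam L [(np.int32(3988), array([ 3.78297392, -0.10902708]), array([7.1, 6.9]))] 0.2 [-8.2, 8.4]
vial L cam R [(np.int32(4007), array([ 0.91844273, -3.54664337]), array([7.1, 6.9]))] -6.1 [-11.2, 5.5]
vial R cam L [(np.int32(3923), array([-2.95541677,  3.11307673]), array([7.1, 6.8]))] 5.3 [-9.5, 7.1]
vial R cam R [(np.int32(3674), array([-0.46801851, -0.87076756]), array([6.7, 6.9]))] -1.4 [-6.9, 9.8]
```

Both views agree. The left bubble is +3.7 mm toward the knob and its tab line sits about 36° clockwise of deck y, so it needs 2 notches (36°) counter-clockwise. The right bubble is -1.85 mm, which is already wholly between its lines, so I'll leave it. Next I'll approach the left knob and check in the air how far the fingertips reach.

```bash
python3 - <<'E'
from h import *
p=O+D@[-.075,.134]; q=down(yaw+np.radians(-126))
def tips(i):
    d=i["depth"];v,u=np.mgrid[:384,:512];M=i["mount"]
    c=np.stack([(u-i["cx"])/i["fx"]*d,(v-i["cy"])/i["fy"]*d,d],-1)
    t=c@M[:3,:3].T+M[:3,3]; k=(d>0)&(abs(t[...,0])<.016)&(abs(t[...,1])<.06)&(t[...,2]<.045)
    t=t[k]; print("tip z",np.percentile(t[:,2],[95,99,99.8]).round(4),"inner gap", [np.round(np.percentile(t[(t[:,2]>-.005)&(s*t[:,1]>0)][:,1]*s,[1,5]),4) for s in(1,-1)])
tips(np.load("wL.npz"))
r.move_to([*p,.18],q)
for o in (.37,1.0):
    r.set_gripper(o,30); print(r.current_opening(),r.finger_overhang); tips(wrist(f"a{o}"))
print(r.current_t(),p,r.current_q().round(3) if hasattr(r.current_q(),'round') else r.current_q(),r.current_contact_force())
E
```

```text
tip z [-0.006   0.0045  0.0083] inner gap [array([0.0426, 0.0427]), array([0.042 , 0.0422])]
0.3656299183849161 0.022
tip z [-0.0104  0.011   0.0173] inner gap [array([0.017, 0.017]), array([0.0144, 0.0144])]
1.0010126838769677 0.022
tip z [-0.0051  0.0047  0.0082] inner gap [array([0.0436, 0.0437]), array([0.041 , 0.0411])]
4.9583 [0.4881115  0.11015465] [ 0.129  0.356  1.85  -0.     0.936  2.155] [-0.83954372  0.14334362  0.23105433]
```

```bash
python3 - <<'E'
from h import *
p=O+D@[-.075,.134]
r.move_linear([*p,.086],vel=.08); print(r.current_contact_force())
r.set_gripper(.36,40); r.sleep(.2)
print(r.current_t(),r.current_opening()*85,r.current_finger_force(),np.round(r.current_contact_force(),1),np.round(r.current_torque(),2),r.current_tool_pos())
i=wrist("g");cv2.imwrite("pics/g.png",cv2.resize(i["pixels"][100:340,130:380,::-1],(750,600)[:2],interpolation=cv2.INTER_CUBIC))
E
```

```text
[0.15270008 0.76374223 0.37626305]
7.05 30.943612648845956 9.291135370731354 [-1.3  1.8  9.9] [0.45 0.19 0.03] [0.48870759 0.11049094 0.08685616]
```

View pics/g.png

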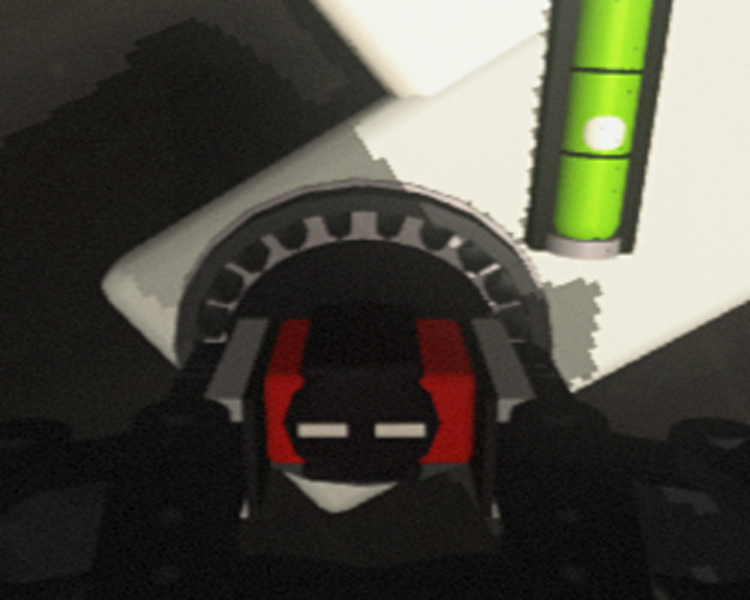

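The pads are square on both tabs, with the gap at 30.9 mm (about 5.5 mm in per tab), so the knob should be free. I'll turn it 36° counter-clockwise, seen from above.

```bash
python3 - <<'E'
from h import *
q0=np.array(r.current_q())
for k in range(1,5):
    q=q0.copy(); q[5]-=np.radians(9)*k; r.set_joints(q)
    print(k,round(r.current_t(),2),np.round(r.current_contact_force(),1),np.round(r.current_torque(),2))
r.sleep(.2)
y=R.from_quat(r.current_ee_rot()).as_matrix()[:,1];print("deck angle",np.degrees(np.arctan2(y[1],y[0])-yaw))
i=wrist("t")
c,row,p=bubble(i,1);print(c,row,[(round((k-400)/10,1)) for k in range(200,600) if p[k]==p[max(0,k-25):k+26].min() and p[k]<0.7*np.median(p)])
cv2.imwrite("pics/t.png",cv2.resize(i["pixels"][60:340,130:480,::-1],(750,600),interpolation=cv2.INTER_CUBIC))
E
```

```text
1 7.38 [-0.3  0.8  1.1] [ 0.2  -0.03  0.02]
2 7.65 [ 1.9  1.9 -0.7] [ 0.19 -0.29  0.02]
3 7.92 [ 3.2  0.9 -4.5] [ 0.24 -0.64  0.05]
4 8.2 [ 5.5  1.6 -6.6] [ 0.34 -0.92 -0.05]
deck angle -90.44300700689016
[(np.int32(3806), array([0.04894903, 2.37764057]), array([6.8, 6.7]))] 4.3 [-8.2, 8.2]
```

View pics/t.png

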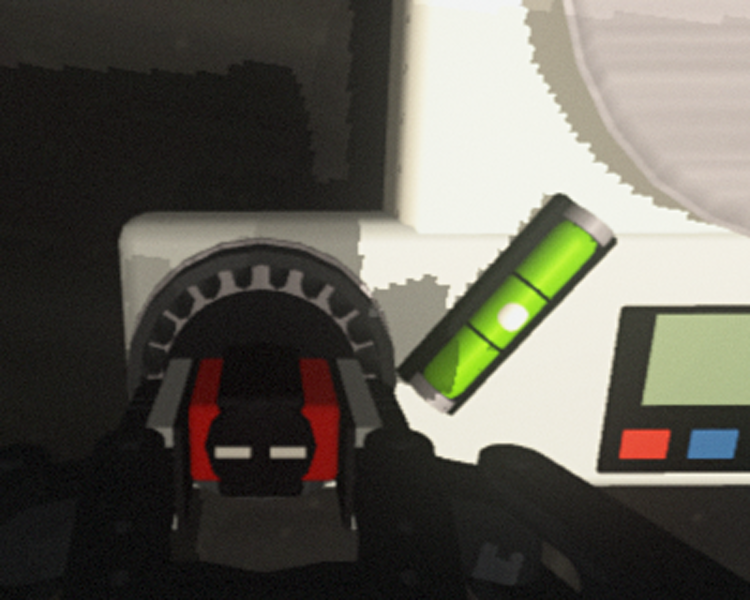

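The bubble is now at the middle of its lines. I'll let go, lift and check both sides.

```bash
python3 - <<'E'
from h import *
r.set_gripper(.66); r.sleep(.4); p=np.array(r.current_tool_pos()); print(np.round(r.current_contact_force(),1))
r.move_linear([p[0],p[1],.19],vel=.08)
I={}
for n,y in(("L",.105),("R",-.105)):
    r.move_to([*(O+D@[-.117,y]),.2],down(yaw-np.pi/2)); r.sleep(.1); I[n]=wrist("v"+n)
for s,n in((1,"L"),(-1,"R")):
    c,row,p=bubble(I[n],s);print(n,c,[(round((k-400)/10,1)) for k in range(200,600) if p[k]==p[max(0,k-25):k+26].min() and p[k]<0.7*np.median(p)])
sheet("sheet2",I["L"],I["R"]);print(r.current_t(),r.current_contact_force())
E
```

```text
[-0.2 -0.6  0.8]
L [(np.int32(4102), array([ 0.21089712, -0.0834471 ]), array([7.2, 7.1]))] [-8.1, 8.7]
R [(np.int32(3698), array([-0.43880476, -0.63017847]), array([6.6, 6.8]))] [-7.0, 9.8]
12.1333 [ 0.41458498  0.0670713  -0.80811037]
```

View pics/sheet2.png

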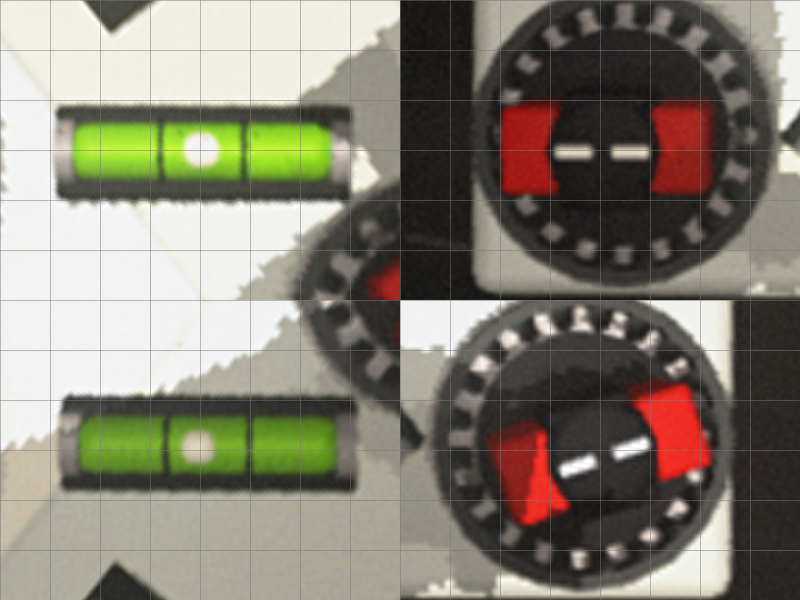

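The left tabs are out (42 mm across), the left knob is locked and its bubble is centred at about (202,150) between lines at 160 and 243. The right knob is untouched, with its bubble at -1.8 mm, inside the ±3 mm allowed.

```bash
python3 -c "
from cell import r
print(r.hand_in())"
```

```text
the job is handed in; nothing more can be done
None
```

The scale is level and handed in: I turned the left knob two notches counter-clockwise and let it lock, and left the right knob alone because its bubble was already between its lines (1.8 mm off centre, 3 mm allowed).

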